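Wedge the damp cupboard shut

ROBOT

A 6-joint arm with a two-finger parallel gripper is mounted at the origin on the work surface. World frame = base frame: x ahead of the robot, y to its left, z up, the work surface at z = 0. Lengths are in m, angles in rad, forces in N, time in s.
With the tool pointing down it reaches from about 0.3 to 0.825 m from the base axis. Payload 5.4 kg.
Tool frame: the origin (TCP) lies where the fingers leave the gripper's body, on its centre line; the fingertips stand 88 mm ahead of it and the grasp point (between the pads) lies 69 mm ahead of it (r.grip_point_offset is the distance from the TCP to the grasp point, in m); z points along the fingers, y is the direction in which the jaws open and shut (so a half turn about z gives the same grasp; the last joint's range is limited). The gripper opens to 92 mm and grips with 3 to 60 N. Pads are 20 mm wide; open, the fingers measure 128 mm over their backs; the gripper's body (75 mm by 189 mm) begins 69 mm behind the grasp point.
Start: joints at [0.943, 0.158, 1.597, -0, 1.386, -0.21], TCP at [0.233, 0.526, 0.303] pointing down, gripper open.
Joint ranges: [-2.91, 2.91], [-0.94, 2.29], [0.18, 2.7], [-1.29, 4.43], [0.17, 2.64], [-3, 3]. Speed limits (rad/s): [2.57, 2.57, 3.14, 3.14, 3.14, 3.14].

INTERFACE

Orientations are given as [roll, pitch, yaw] about the fixed x, y, z axes, in that order (R = Rz(yaw) Ry(pitch) Rx(roll)).
In Python, from workcell import r, cams, spotter gives the robot as it stands.
- The arm moves only by the tool step_arm, never from a script. Its arguments are lists of equal length, an entry for each row: "dp": the shift along the tool's x, y, z in cm, a list of three; "turn": the turn about the tool's z in degrees; "fingers": the opening, from -1 (shut) to 1 (fully open). In form: {"dp": [[x, y, z], ...], "turn": [turn, ...], "fingers": [fingers, ...]}. A call has exactly 8 rows; each row is the pose to reach, as a shift and turn from the pose commanded when the call began, along the tool's axes at that moment; what a row does not reach only later rows make up. A row lasts 1/10 s, in which the tool goes at most 50 mm and 8.59 degrees, less where a joint would pass 70% of its speed; a pose out of reach is approached as far as the arm can. A call with a gripper value outside its range is refused whole. The fingers move at their own pace and stop on an object; "squeeze" is the grip in N (left out, the last holds). Time passes only in rows, so rows that repeat a pose let the fingers close, or fill a call up. It gives the time, the measured TCP pose, the force and the opening at its end, in the units of the state.
- r.sense(): the state, without advancing time (a new reading comes with each control period).
- cams.capture(name): name is "side" or "top" or "wrist"; returns the picture (480x640x3 uint8, red, green, blue); there is no depth.
- cams.get_calibration(name): a dict with "fx", "fy", "cx", "cy" (pixels), "R" (3x3) and "t" (3): a world point X has camera coordinates R X + t; the wrist camera has in their place "mount" (4x4, takes a point from camera to tool coordinates, whose origin is the TCP and whose axes are the flange's). Camera axes: x right, y down, z forward; pixel columns grow to the right and rows downward; lengths in m; the calibration is good to about 2 mm. The wrist camera is an equidistant fisheye: a pixel r from the principal point sees the ray r / f radians off the axis. A picture is of the moment at which its call begins: read the wrist's pose just before it. get_calibration takes no time and is no camera call.
- r.hand_in(): hands the job in, once; it reports no verdict.
Trained networks look in the newest picture that a camera, given by its name, has taken for a name from the list of things; names that differ only in an ending like _2 or _b are one class to them, and where a whole thing is asked for, a point or a joint stands for the part that bears it (a point fixed in the world has none). Each returns a list of dicts, best first, with "conf" (0 to 1); they miss things now and then, are a little off and sometimes report something else, mostly with a low value. They report only what shows in the picture. A call takes as long as a camera call. They do not tell look-alikes from the thing itself.
- spotter.silhouettes(camera, label): "region" (480x640 bool, what is visible of it) and "xy" ([column, row] in pixels, amid what is visible of it).
The state is a dict: "t": time; "joints": joint angles; "qvel": joint speeds; "tau": joint torques, N m; "ee_pos": TCP position; "tool_rot": TCP orientation; "contact_force": force on the tool from outside, world axes, zero at the start; "torque": the same for the moment, N m; "grip_width": finger opening in m.
Only numpy, scipy, OpenCV 4.12 (cv2) and the standard library are available. Lean on these libraries where they do the work, as an engineer would, in place of code of your own. Each camera call takes 0.05 s, during which the arm holds its last target.

TASK

The little damp cupboard has lost its latch. Push its door fully shut, then slide the wooden wedge, thin end first, along the bench under the free end of the door and tap it in by its grip until it jams the door, snugly but without straining the hinges (a push of about 18 N is enough). Let go of the wedge, and do not disturb the bowl, the mug or the jar.

Things in the scene. Friction and masses are not known exactly. Their poses are not given: they have to be found in the camera images.
- spot (a point): Point fixed to the cupboard, on the bench below the outer face of the shut door, 55 mm from its free edge, 201 mm from the hinge line: where the wedge goes in. x points level into the cupboard, square to the shut door (the way the wedge is driven); y runs along the shut door from free edge to hinge; z up.
- cupboard: Plywood damp cupboard, 260 wide, 200 deep, 262 mm high, fixed, underside 24 mm above the bench, feet 80 mm or more behind the door's face, so the wedge's thin end may run in below. Origin at its centre on the bench, axes as spot. The wedge: sliding free takes 1 to 5 N; a push of 18 N (14 to 25) jams it well, 30 N strains the hinges; once tight it climbs up to 8 N per mm: tap in 1 mm strokes.
- hinge_line (a point): Point on the door's upright hinge axis, fixed to the cupboard, 125 mm above the bench; axes as spot. The hinges are worn: the door sags by an amount no pose tells, so the gap between door and bench is 11 to 21 mm and where the wedge binds (33 to 78 mm from its thin end) must be found by feel. Door and hinges do not give upwards.
- door (a joint): Angle of the green door (256 wide, 15 thick, 230 mm high, top 241 to 251 mm above the bench; its outer face is 7.5 mm in front of the hinge axis): 0 shut, grows as the free edge swings out along -x of spot. It stays where left and needs about 1 N to swing. A brass knob stands 14 mm proud, 75 mm from the free edge, 28 mm below the top.
- wedge_grip (a point): Centre of the red grip post of a loose wooden wedge (140 g, 36 mm wide), 50 mm above its flat underside. Post 26 mm (x) by 24 mm (y), from 27 to 73 mm up. x points to the thin end: block 27 mm high from -20 to +55 mm, then a 1 in 5 ramp down to 5 mm at +165 mm. Friction about 0.6.
- bowl: White bowl, 120 mm wide, 60 mm high, loose; origin at the centre of its foot. A bystander.
- mug: Blue mug, 72 mm wide, 85 mm high, loose, standing on top of the cupboard; origin at the centre of its foot. A bystander.
- jar: Amber glass jar with black cap, 68 mm wide, 100 mm high, loose; origin at the centre of its foot. A bystander.
Things that resemble listed ones, but are neither listed nor needed, are in the scene too. Of the things like the part that bears wedge_grip, leave any that is black; of the rest the smaller one is meant.

How it is judged:
By the outcome, as a careful person would: the job done as asked, in the order asked, and still so for the second after the job is handed in, with the robot touching nothing.
It also fails if it takes over 72 s, if anything falls off the work surface, if the arm or the gripper's body presses on something with over 40 N, if the wrist force passes 120 N, or if a joint passes its speed limit or range.

## Working session

There is one attempt and no reset: what is moved stays moved. The work goes in short steps, Python scripts to look and compute and a tool call to move; the robot and the scene stay as the last step left them, time stands still between calls to the robot, and variables do not carry over. Pictures are saved under pics/ and viewed, and the job is handed in when it is done.

Besides the shell and the picture viewer there is one more tool, called after "Request:" as name([rows], argument=value, ...), one row to a line, values as JSON. step_arm: Moves the arm, as the interface text tells. Its arguments: {"type":"object","properties":{"dp":{"type":"array","items":{"type":"array","items":{"type":"number"}}},"turn":{"type":"array","items":{"type":"number"}},"fingers":{"type":"array","items":{"type":"number"}},"squeeze":{"type":"number"}},"required":["dp","turn","fingers"]}

```bash
mkdir -p pics; ls; python3 - <<'E'
from workcell import r,cams,spotter
import cv2
s=r.sense();print(s)
for n in("side","top","wrist"):
    im=cams.capture(n);cv2.imwrite(f"pics/{n}0.png",im[:,:,::-1])
    print(n,cams.get_calibration(n))
    for l in("wedge_grip","door","cupboard","bowl","mug","jar"):
        try:
            for d in spotter.silhouettes(n,l): print(n,l,round(d["conf"],2),d["xy"],d["region"].sum())
        except Exception as e: print(l,e)
print(r.sense()["t"])
E
```

```text
pics
{'t': 0.0, 'joints': array([ 9.42915663e-01,  1.59051001e-01,  1.59822842e+00, -5.57176731e-06,
        1.38618107e+00, -2.10098109e-01]), 'qvel': array([-1.14885798e-03, -5.38099620e-04, -2.73385383e-04, -9.98648912e-05,
       -3.29781674e-04,  2.70112078e-03]), 'tau': array([-4.85275959e-04, -3.85578132e+01, -3.22108340e+01,  6.99933968e-02,
        3.79893591e-02, -1.47723567e-04]), 'ee_pos': array([0.23303963, 0.52515397, 0.30171958]), 'tool_rot': array([-3.13976475e+00, -3.84192498e-04,  2.72381078e+00]), 'contact_force': array([ 0.55435673, -0.21985231,  0.20782653]), 'torque': array([-0.02682582, -0.03879748,  0.01753797]), 'grip_width': 0.09173999738428662}
side {'fx': 533.6275064739007, 'fy': 533.6275064739007, 'cx': 332.14497957656033, 'cy': 241.86184939548008, 'R': array([[ 7.12939860e-01, -7.01225182e-01, -1.96354227e-05],
       [-6.68428871e-01, -6.79587190e-01, -3.02264945e-01],
       [ 2.11942447e-01,  2.15509852e-01, -9.53223952e-01]]), 't': array([-0.28445626,  0.46479881,  1.48857354])}
side wedge_grip 0.97 [216.7, 229.4] 1458
side wedge_grip 0.87 [232.0, 15
[... 709 characters left out ...]
0, 201.7] 13354
top cupboard 0.61 [223.3, 199.8] 759
top bowl 0.67 [312.9, 180.5] 1669
top mug 0.72 [506.8, 155.4] 1556
top jar 0.61 [224.3, 200.7] 707
wrist {'fx': 371.64829954431775, 'fy': 371.64829954431775, 'cx': 319.9053182976182, 'cy': 243.78813975193827, 'mount': array([[ 3.24999373e-04, -9.70131476e-01, -2.42579499e-01,
         6.86613174e-02],
       [ 9.99999886e-01,  2.30591112e-04,  4.17577085e-04,
         4.53281162e-04],
       [-3.49167997e-04, -2.42579607e-01,  9.70131441e-01,
        -8.26786973e-02],
       [ 0.00000000e+00,  0.00000000e+00,  0.00000000e+00,
         1.00000000e+00]])}
wrist wedge_grip 0.81 [452.6, 404.8] 827
wrist wedge_grip 0.65 [252.5, 311.7] 6803
1.05
```

View pics/side0.png

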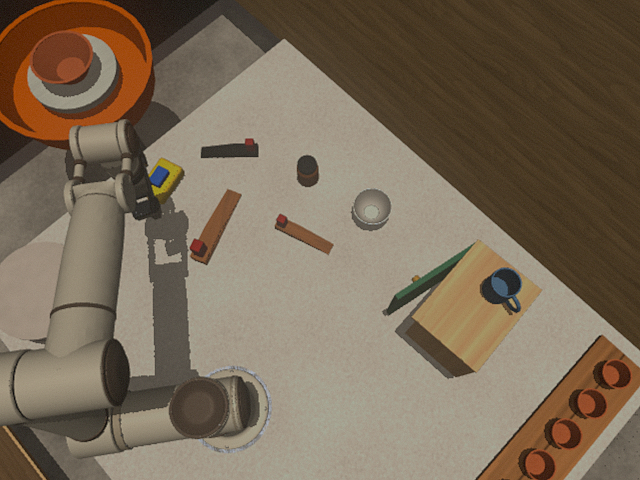

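View pics/top0.png

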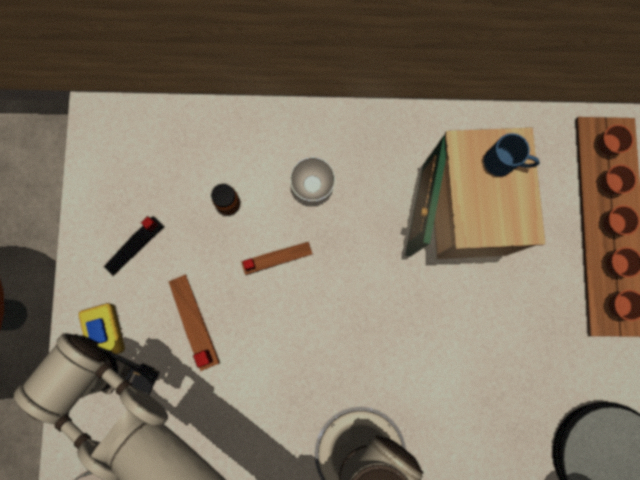

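View pics/wrist0.png

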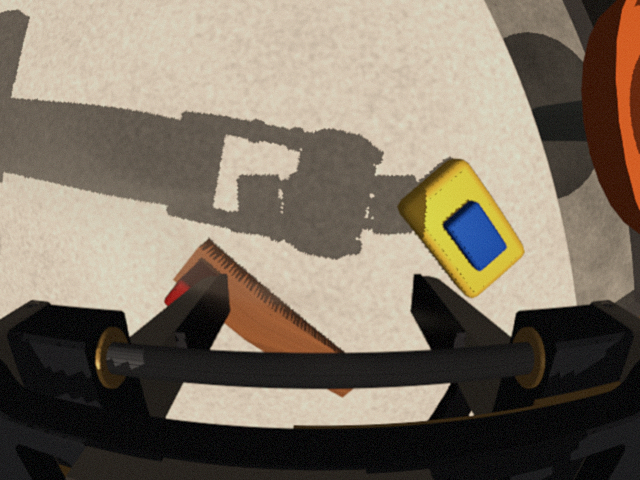

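Candidates, by pixel in top and side:
- Black wedge: top (133,245), side (230,152). Excluded because it is black.
- Large brown wedge: top (193,326), side (216,229).
- Small brown wedge: top (278,260), side (303,234). This fits as the smaller of the non-black ones.

I'll confirm it in a crop.

```bash
cat > h.py <<'E'
import numpy as np,cv2
from workcell import cams
C={n:cams.get_calibration(n) for n in("side","top")}
def ray(n,uv):
    c=C[n];d=np.array([(uv[0]-c["cx"])/c["fx"],(uv[1]-c["cy"])/c["fy"],1.]);R=np.array(c["R"]);t=np.array(c["t"])
    d=R.T@d;return -R.T@t,d/np.linalg.norm(d)
def tri(a,b):  # side, top
    o1,d1=ray("side",a);o2,d2=ray("top",b)
    s=np.linalg.lstsq(np.c_[d1,-d2],o2-o1,rcond=None)[0]
    p,q=o1+s[0]*d1,o2+s[1]*d2
    return (p+q)/2,np.linalg.norm(p-q)
def onz(n,uv,z):
    o,d=ray(n,uv);return o+d*(z-o[2])/d[2]
def proj(n,X):
    c=C[n];p=np.array(c["R"])@np.array(X)+c["t"];return np.array([c["fx"]*p[0]/p[2]+c["cx"],c["fy"]*p[1]/p[2]+c["cy"]])
E
python3 - <<'E'
import cv2,numpy as np
s=cv2.imread("pics/side0.png");t=cv2.imread("pics/top0.png")
a=cv2.resize(s[200:270,260:350],None,fx=4.4,fy=4.4,interpolation=cv2.INTER_CUBIC)
b=cv2.resize(t[230:300,235:325],None,fx=4.4,fy=4.4,interpolation=cv2.INTER_CUBIC)
cv2.imwrite("pics/crop1.png",np.hstack([a,b]))
a=cv2.resize(s[230:390,370:550],None,fx=2.2,fy=2.2*1,interpolation=cv2.INTER_CUBIC)
b=cv2.resize(t[120:280,390:570],None,fx=2.2,fy=2.2,interpolation=cv2.INTER_CUBIC)
cv2.imwrite("pics/crop2.png",np.hstack([a,b]))
E
```

```text
(no output)
```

View pics/crop1.png

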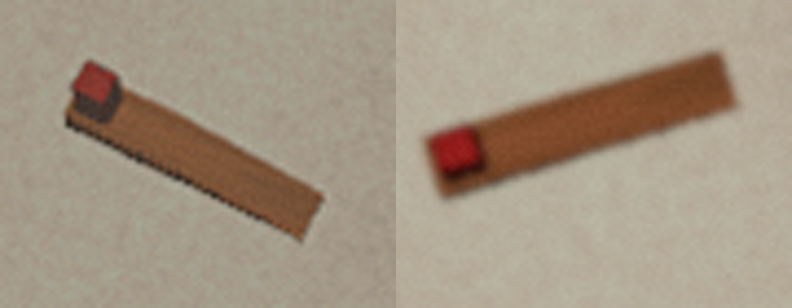

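View pics/crop2.png

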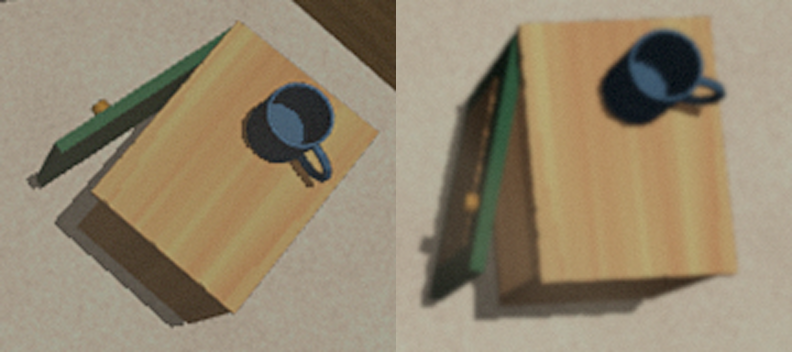

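```bash
python3 - <<'E'
from h import *
np.set_printoptions(precision=4,suppress=True)
S=lambda x,y:(x/2.2+370,y/2.2+230); T=lambda x,y:((x-396)/2.2+390,y/2.2+120)
for n,a,b in [("hf",(237,22),(521,24)),("hb",(378,130),(710,17)),("nf",(92,192),(545,283)),("nb",(233,313),(736,272)),
  ("door inner? free top",(59,150),(482,272)),("knob",(100,106),(471,201))]:
    print(n,*tri(S(*a),T(*b)))
S=lambda x,y:(x/4.4+260,y/4.4+200); T=lambda x,y:((x-396)/4.4+235,y/4.4+230)
for n,a,b in [("post",(96,83),(456,151)),("thin L",(323,196),(720,52)),("thin R",(302,241),(736,104)),("thin mid",(312,219),(728,78))]:
    print(n,*tri(S(*a),T(*b)),onz("side",S(*a),.073 if n=="post" else .005),onz("top",T(*b),.073 if n=="post" else .005))
print(tri((307,163),(222,193)), "jar cap"); print(tri((371,205),(313,181)),"bowl")
E
```

```text
hf [ 0.7528 -0.1687  0.2717] 0.0037234574594913867
hb [ 0.7639 -0.3615  0.2784] 6.327893804082956e-05
nf [ 0.4871 -0.1855  0.2766] 0.0014168947820948452
nb [ 0.502  -0.3802  0.267 ] 0.0023501425127143848
door inner? free top [ 0.4994 -0.1271  0.2602] 0.0019837679017454717
knob [ 0.5773 -0.1232  0.2332] 0.002020206849961344
post [0.4701 0.2847 0.0812] 0.0015378751415590496 [0.4723 0.2872 0.073 ] [0.4702 0.2858 0.073 ]
thin L [0.5386 0.1362 0.0138] 0.0004160107286034919 [0.5403 0.1382 0.005 ] [0.5402 0.1361 0.005 ]
thin R [ 0.5088  0.1262 -0.0002] 0.0011177652389977994 [0.5072 0.1252 0.005 ] [0.5086 0.1261 0.005 ]
thin mid [0.5236 0.1313 0.0061] 0.001262837651870144 [0.5232 0.1317 0.005 ] [0.5244 0.1311 0.005 ]
(array([0.6431, 0.3541, 0.1048]), np.float64(0.0027065194865572312)) jar cap
(array([0.6826, 0.1272, 0.098 ]), np.float64(0.002725729789971769)) bowl
```

```bash
python3 - <<'E'
from h import *
from scipy.optimize import least_squares
np.set_printoptions(precision=4,suppress=True)
S=lambda x,y:(x/2.2+370,y/2.2+230); T=lambda x,y:((x-396)/2.2+390,y/2.2+120)
obs=[((-1,1),(237,22),(521,24)),((1,1),(378,130),(710,17)),((-1,-1),(92,192),(545,283)),((1,-1),(233,313),(736,272))]
def pts(p,H): 
    c,s=np.cos(p[2]),np.sin(p[2])
    return [np.array([p[0]+c*i*.1-s*j*.13,p[1]+s*i*.1+c*j*.13,H]) for (i,j),_,_ in obs]
for free in (0,1):
  def f(p):
    H=p[3] if free else .262
    o=[]
    for X,(_,a,b) in zip(pts(p,H),obs):
        o+=list(proj("side",X)-S(*a))+list(proj("top",X)-T(*b))
    return np.array(o)
  q=least_squares(f,[.62,-.27,-1.5,.262],loss="soft_l1");print(q.x,np.degrees(q.x[2]));print(q.fun.reshape(-1,4))
E
```

```text
[ 0.6292 -0.2764 -1.5091  0.262 ] -86.46559470887252
[[-0.4369  0.6865 -1.3592  2.371 ]
 [-0.023   3.0062 -0.0646  2.129 ]
 [ 0.8464 -1.1732 -2.4092 -1.5361]
 [ 2.1781  0.0288  0.5915 -0.7408]]
[ 0.6263 -0.2743 -1.5041  0.2733] -86.18124333731507
[[-1.0045 -0.5106 -1.2745  2.0418]
 [ 0.1626  1.9047  0.8135  1.3461]
 [ 0.1207 -1.4344 -1.6345 -0.7651]
 [ 2.2688 -0.0632  2.2009 -0.4653]]
```

```bash
cat >> h.py <<'E'
from workcell import r
from scipy.spatial.transform import Rotation as Ro
def plan(xyz,yawdeg):
    s=r.sense();R=Ro.from_euler("xyz",s["tool_rot"]).as_matrix()
    dp=R.T@(np.array(xyz)-s["ee_pos"])*100
    y=np.degrees(s["tool_rot"][2]);t=(y-yawdeg+180)%360-180
    print("t",round(s["t"],2),"pos",np.round(s["ee_pos"],4),"yaw",round(y,2),"F",np.round(s["contact_force"],1),"w",round(s["grip_width"],4))
    print("dp cm",np.round(dp,2),"turn",round(t,2))
E
python3 -c "
from h import *
plan([.517,-.03,.302],93.6)"
```

```text
t 1.05 pos [0.2333 0.5255 0.3027] yaw 156.06 F [-0.5  0.8  0.6] w 0.0919
dp cm [-48.47 -39.26   0.07] turn 62.46
```

Request:
step_arm([
  [-3, -2.5, 0],
  [-6, -4.9, 0],
  [-9.1, -7.4, 0],
  [-12.1, -9.8, 0],
  [-15.1, -12.3, 0],
  [-18.2, -14.7, 0],
  [-21.2, -17.2, 0],
  [-24.2, -19.6, 0],
], turn=[4, 8, 12, 16, 20, 24, 28, 31], fingers=[-1, -1, -1, -1, -1, -1, -1, -1], squeeze=20)

```text
t: 1.85
ee_pos: [0.3754, 0.2467, 0.3029]
tool_rot: [3.141, 0.0, 2.18]
contact_force: [-0.1, 0.1, 0.5]
grip_width: 0.0296
```

```bash
python3 -c "
from h import *
plan([.517,-.03,.292],93.6)"
```

```text
t 1.85 pos [0.3754 0.2467 0.3029] yaw 124.92 F [-0.1  0.1  0.5] w 0.0296
dp cm [-30.8   -4.23   1.1 ] turn 31.32
```

Request:
step_arm([
  [-3.9, -0.5, 0.1],
  [-7.7, -1.1, 0.3],
  [-11.6, -1.6, 0.4],
  [-15.4, -2.1, 0.5],
  [-19.3, -2.6, 0.7],
  [-23.1, -3.2, 0.8],
  [-27, -3.7, 1],
  [-30.8, -4.2, 1.1],
], turn=[4, 8, 12, 16, 20, 24, 28, 31.3], fingers=[-1, -1, -1, -1, -1, -1, -1, -1])

```text
t: 2.65
ee_pos: [0.518, -0.0297, 0.2917]
tool_rot: [3.141, 0.0, 1.633]
contact_force: [0.3, 0.6, -0.0]
grip_width: 0.0004
```

```bash
python3 - <<'E'
from h import *
plan([.517,-.157,.29],93.6)
s=r.sense()
for n in("wrist","top"):
    im=cams.capture(n);cv2.imwrite(f"pics/{n}1.png",im[:,:,::-1])
E
```

```text
t 2.65 pos [ 0.518  -0.0297  0.2917] yaw 93.59 F [ 0.3  0.6 -0. ] w 0.0004
dp cm [-12.7   -0.9    0.17] turn -0.01
```

View pics/wrist1.png

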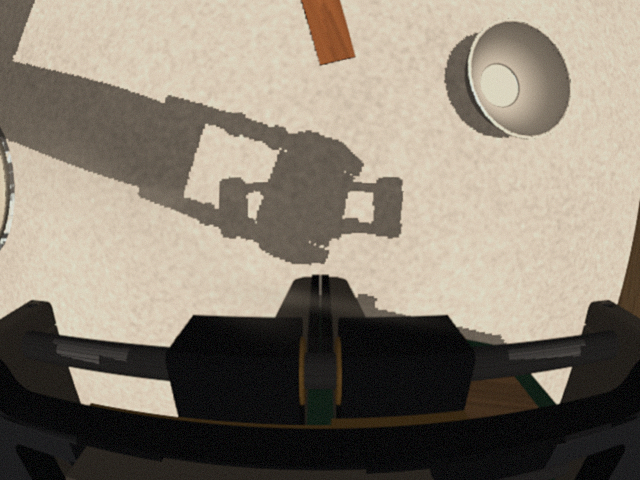

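View pics/top1.png

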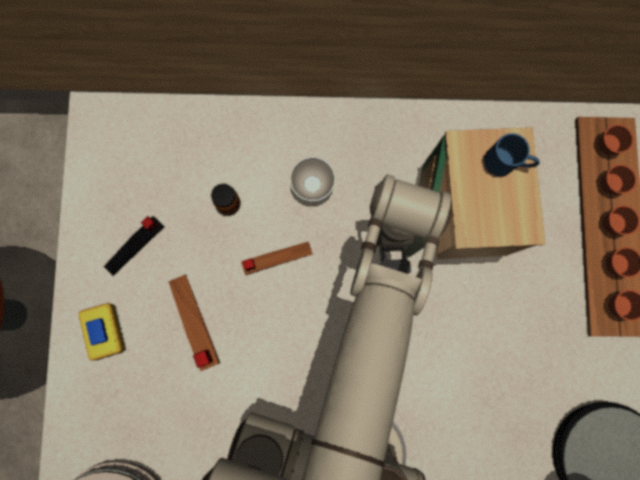

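Request:
step_arm([
  [-1.5, -0.1, 0.1],
  [-3, -0.2, 0.2],
  [-4, -0.3, 0.2],
  [-5, -0.4, 0.2],
  [-6, -0.4, 0.2],
  [-7, -0.5, 0.2],
  [-8, -0.6, 0.2],
  [-9, -0.6, 0.2],
], turn=[0, 0, 0, 0, 0, 0, 0, 0], fingers=[-1, -1, -1, -1, -1, -1, -1, -1])

```text
t: 3.55
ee_pos: [0.5173, -0.1189, 0.2896]
tool_rot: [-3.141, -0.0, 1.637]
contact_force: [-1.0, 0.9, 0.2]
grip_width: 0.0005
```

Request:
step_arm([
  [-0.5, 0, 0],
  [-1, -0.1, 0],
  [-1.4, -0.1, 0],
  [-1.8, -0.1, 0],
  [-2.1, -0.1, 0],
  [-2.4, -0.1, 0],
  [-2.6, -0.2, 0],
  [-2.8, -0.2, 0],
], turn=[0, 0, 0, 0, 0, 0, 0, 0], fingers=[-1, -1, -1, -1, -1, -1, -1, -1])

```text
t: 4.35
ee_pos: [0.5173, -0.1465, 0.2898]
tool_rot: [3.141, 0.0, 1.637]
contact_force: [-0.3, 0.6, 0.3]
grip_width: 0.0002
```

```bash
python3 - <<'E'
from h import *
plan([.517,-.157,.29],93.6)
im=cams.capture("side");cv2.imwrite("pics/s2.png",cv2.resize(im[210:390,360:560,::-1],None,fx=3,fy=3))
plan([.517,-.157,.29],93.6)
E
```

```text
t 4.35 pos [ 0.5173 -0.1465  0.2898] yaw 93.77 F [-0.3  0.6  0.3] w 0.0002
dp cm [-1.05 -0.1  -0.02] turn 0.17
t 4.4 pos [ 0.5173 -0.1467  0.2897] yaw 93.75 F [-0.2  0.6 -0.1] w 0.0004
dp cm [-1.02 -0.09 -0.03] turn 0.15
```

View pics/s2.png

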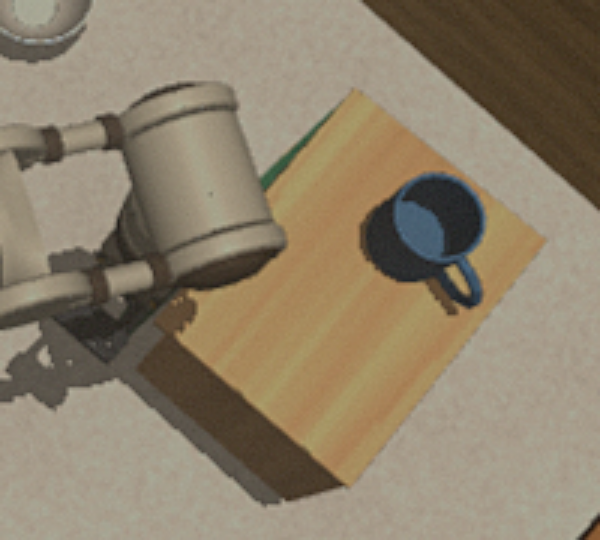

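The door has nearly closed, and a green strip still shows at crop (300,150). I'll continue slowly.

Request:
step_arm([
  [-0.15, 0, 0],
  [-0.3, 0, 0],
  [-0.45, 0, 0],
  [-0.6, 0, 0],
  [-0.7, 0, 0],
  [-0.8, 0, 0],
  [-0.9, 0, 0],
  [-1.0, 0, 0],
], turn=[0, 0, 0, 0, 0, 0, 0, 0], fingers=[-1, -1, -1, -1, -1, -1, -1, -1])

```text
t: 5.2
ee_pos: [0.5179, -0.1563, 0.2897]
tool_rot: [-3.142, -0.0, 1.636]
contact_force: [-0.0, 0.3, -0.4]
grip_width: 0.0004
```

Request:
step_arm([
  [-0.1, 0, 0],
  [-0.2, 0, 0],
  [-0.3, 0, 0],
  [-0.4, 0, 0],
  [-0.45, 0, 0],
  [-0.5, 0, 0],
  [-0.55, 0, 0],
  [-0.6, 0, 0],
], turn=[0, 0, 0, 0, 0, 0, 0, 0], fingers=[-1, -1, -1, -1, -1, -1, -1, -1])

```text
t: 6.0
ee_pos: [0.5183, -0.1623, 0.2897]
tool_rot: [-3.142, 0.0, 1.636]
contact_force: [-0.1, 1.2, -0.2]
grip_width: 0.0005
```

Request:
step_arm([
  [-0.1, 0, 0],
  [-0.2, 0, 0],
  [-0.25, 0, 0],
  [-0.3, 0, 0],
  [-0.35, 0, 0],
  [-0.4, 0, 0],
  [-0.4, 0, 0],
  [-0.4, 0, 0],
], turn=[0, 0, 0, 0, 0, 0, 0, 0], fingers=[-1, -1, -1, -1, -1, -1, -1, -1])

```text
t: 6.8
ee_pos: [0.5186, -0.1663, 0.2897]
tool_rot: [3.141, 0.0, 1.636]
contact_force: [-0.9, 1.3, -0.2]
grip_width: 0.0002
```

Request:
step_arm([
  [-0.1, 0, 0],
  [-0.2, 0, 0],
  [-0.25, 0, 0],
  [-0.3, 0, 0],
  [-0.35, 0, 0],
  [-0.4, 0, 0],
  [-0.4, 0, 0],
  [-0.4, 0, 0],
], turn=[0, 0, 0, 0, 0, 0, 0, 0], fingers=[-1, -1, -1, -1, -1, -1, -1, -1])

```text
t: 7.6
ee_pos: [0.5189, -0.1703, 0.2897]
tool_rot: [3.141, 0.0, 1.636]
contact_force: [-0.7, 0.3, 0.5]
grip_width: 0.0007
```

```bash
python3 - <<'E'
from h import *
im=cams.capture("side");a=cv2.resize(im[230:350,370:480,::-1],None,fx=3.6,fy=3.6)
im=cams.capture("top");b=cv2.resize(im[120:240,390:500,::-1],None,fx=3.6,fy=3.6)
cv2.imwrite("pics/s3.png",np.hstack([a,b]))
E
```

```text
(no output)
```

View pics/s3.png

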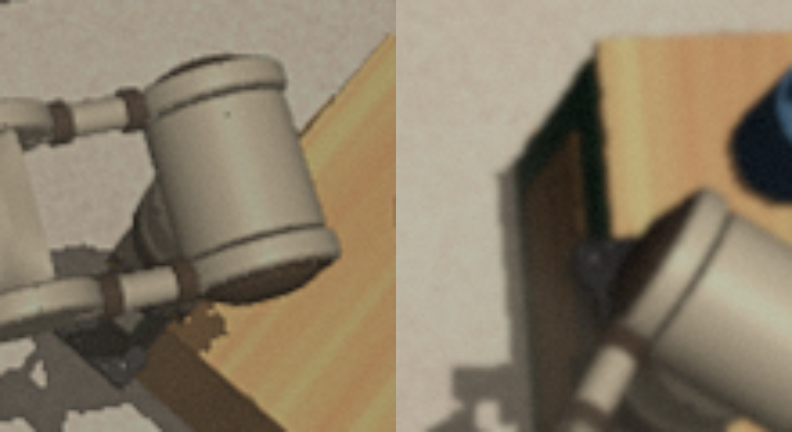

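The door is close to flush. I'll keep going until the force rises.

Request:
step_arm([
  [-0.05, 0, 0],
  [-0.1, 0, 0],
  [-0.15, 0, 0],
  [-0.2, 0, 0],
  [-0.25, 0, 0],
  [-0.3, 0, 0],
  [-0.3, 0, 0],
  [-0.3, 0, 0],
], turn=[0, 0, 0, 0, 0, 0, 0, 0], fingers=[-1, -1, -1, -1, -1, -1, -1, -1])

```text
t: 8.5
ee_pos: [0.519, -0.1712, 0.2897]
tool_rot: [-3.141, -0.005, 1.637]
contact_force: [-1.8, 10.1, 4.2]
grip_width: 0.0005
```

The force rose to 10 N and motion stopped at y=-0.171, so the door is on its stop. One small press more to make sure.

Request:
step_arm([
  [-0.05, 0, 0],
  [-0.1, 0, 0],
  [-0.1, 0, 0],
  [-0.1, 0, 0],
  [-0.1, 0, 0],
  [0.0, 0, 0],
  [0.3, 0, 0],
  [0.8, 0, 0],
], turn=[0, 0, 0, 0, 0, 0, 0, 0], fingers=[-1, -1, -1, -1, -1, -1, -1, -1])

```text
t: 9.3
ee_pos: [0.5186, -0.1655, 0.2898]
tool_rot: [3.141, 0.001, 1.636]
contact_force: [-0.2, 1.3, -0.2]
grip_width: 0.0002
```

```bash
python3 -c "
from h import *
plan([.471,.2855,.2],109)"
```

```text
t 9.3 pos [ 0.5186 -0.1655  0.2898] yaw 93.75 F [-0.2  1.3 -0.2] w 0.0002
dp cm [45.33 -1.81  8.93] turn -15.25
```

Request:
step_arm([
  [2, -0.1, 0],
  [5.5, -0.3, 0],
  [10, -0.4, 1],
  [14.5, -0.6, 2],
  [19, -0.8, 3],
  [23.5, -1, 4],
  [28, -1.2, 5],
  [32.5, -1.4, 6],
], turn=[0, 0, -2, -4, -6, -8, -10, -12], fingers=[-1, -1, 0, 0, 0, 0, 0, 0])

```text
t: 10.1
ee_pos: [0.483, 0.1597, 0.2296]
tool_rot: [3.14, 0.001, 1.847]
contact_force: [1.0, 0.4, 0.6]
grip_width: 0.0449
```

```bash
python3 -c "
from h import *
plan([.471,.2855,.2],109)"
```

```text
t 10.1 pos [0.483  0.1597 0.2296] yaw 105.83 F [1.  0.4 0.6] w 0.0449
dp cm [12.43  2.27  2.95] turn -3.17
```

```bash
python3 - <<'E'
from h import *
import json
s=r.sense();im=cams.capture("wrist");cv2.imwrite("pics/w3.png",im[:,:,::-1])
json.dump([list(s["ee_pos"]),list(s["tool_rot"])],open("w3.json","w"))
im=cams.capture("top");cv2.imwrite("pics/t3.png",cv2.resize(im[110:290,390:570,::-1],None,fx=3,fy=3))
E
```

```text
(no output)
```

View pics/w3.png

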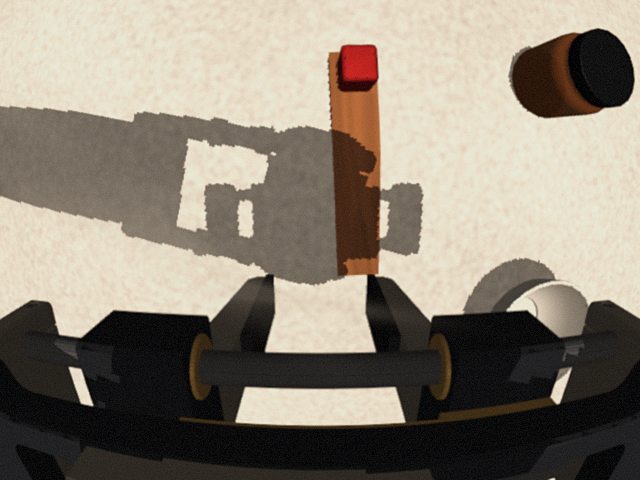

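View pics/t3.png

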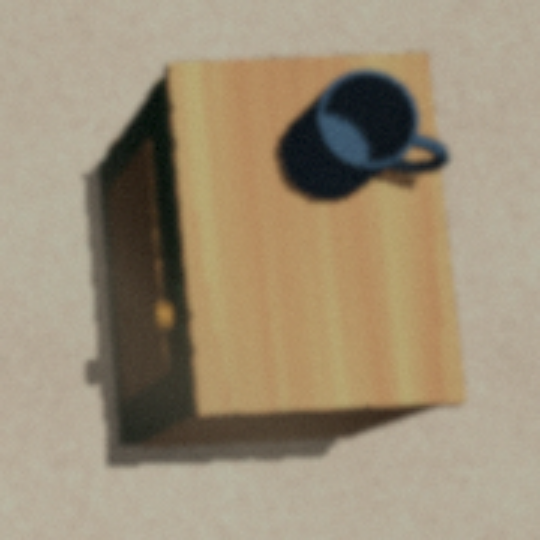

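Request:
step_arm([
  [2, 0.4, 0],
  [5, 1, 0.5],
  [8, 1.5, 1],
  [10.5, 2, 1.5],
  [12.4, 2.3, 2],
  [12.4, 2.3, 2],
  [12.4, 2.3, 2],
  [12.4, 2.3, 2],
], turn=[0, -1, -2, -3, -3, -3, -3, -3], fingers=[0.3, 0.3, 0.3, 0.3, 0.3, 0.3, 0.3, 0.3])

```text
t: 11.0
ee_pos: [0.4723, 0.2825, 0.2101]
tool_rot: [3.141, 0.001, 1.897]
contact_force: [0.5, -0.5, 0.0]
grip_width: 0.0598
```

The wrist picture shows the wedge with its post at (360,66) and thin end at (358,274). The top picture shows the door parallel with the cupboard front, so it is shut. Next is the second wrist view.

```bash
cat >> h.py <<'E'
def wray(pose,uv):
    c=cams.get_calibration("wrist");M=np.array(c["mount"])
    d=np.array([uv[0]-c["cx"],uv[1]-c["cy"]]);rr=np.hypot(*d);th=rr/c["fx"]
    v=np.array([*(d/rr*np.sin(th)),np.cos(th)]) if rr>0 else np.array([0,0,1.])
    R=Ro.from_euler("xyz",pose[1]).as_matrix();o=np.array(pose[0])+R@M[:3,3];return o,R@M[:3,:3]@v
def mtri(rays):
    A=sum(np.eye(3)-np.outer(d,d) for o,d in rays);b=sum((np.eye(3)-np.outer(d,d))@o for o,d in rays)
    p=np.linalg.solve(A,b);return p,[np.linalg.norm((np.eye(3)-np.outer(d,d))@(p-o)) for o,d in rays]
def wonz(pose,uv,z):
    o,d=wray(pose,uv);return o+d*(z-o[2])/d[2]
E
python3 - <<'E'
from h import *
import json
s=r.sense();im=cams.capture("wrist");cv2.imwrite("pics/w4.png",im[:,:,::-1])
json.dump([list(s["ee_pos"]),list(s["tool_rot"])],open("w4.json","w"))
for d in spotter.silhouettes("wrist","wedge_grip"): print(d["conf"],d["xy"])
E
```

```text
Traceback (most recent call last):
NameError: name 'spotter' is not defined
```

View pics/w4.png

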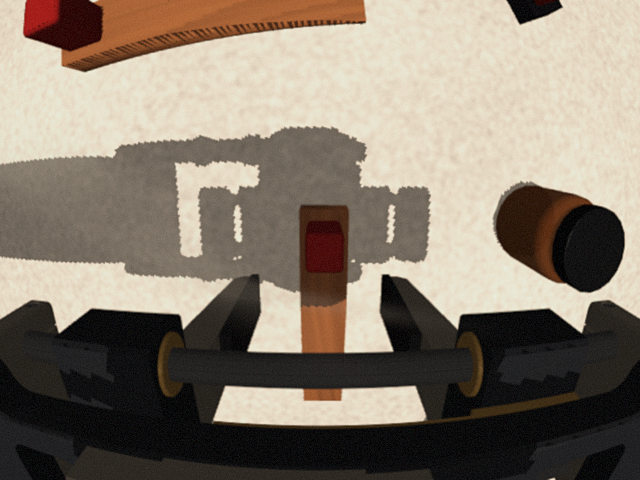

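```bash
python3 - <<'E'
import cv2,numpy as np
a=cv2.imread("pics/w4.png")[195:295,280:370];b=cv2.imread("pics/w3.png")[30:130,310:400]
cv2.imwrite("pics/c5.png",np.hstack([cv2.resize(cv2.convertScaleAbs(x,alpha=1.5),None,fx=4.4,fy=4.4) for x in(a,b)]))
E
```

```text
(no output)
```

View pics/c5.png

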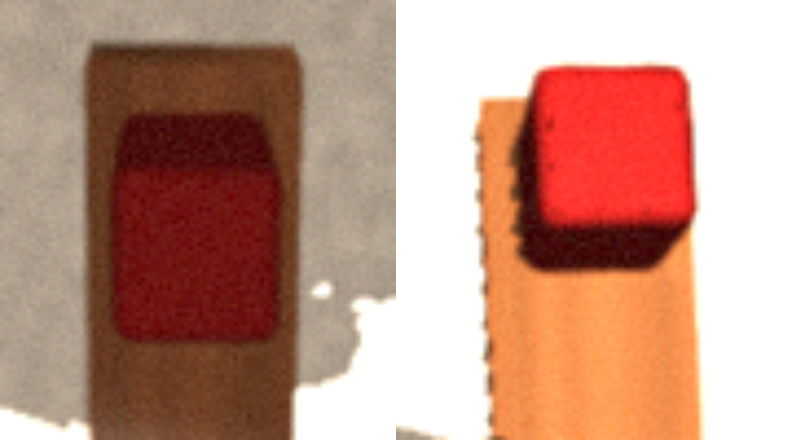

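```bash
python3 - <<'E'
from h import *
import json
np.set_printoptions(precision=4,suppress=True)
a=json.load(open("w3.json"));b=json.load(open("w4.json"))
p,e=mtri([wray(a,(359.9,63)),wray(b,(324.8,252.5))]);print("post top",p,e)
print(wonz(a,(359.9,63),.073),wonz(b,(324.8,252.5),.073))
print("thin",wonz(a,(358,274),.004),wonz(b,(322.5,400),.004))
t=wonz(a,(358,274),.004)
for g in(p,wonz(b,(324.8,252.5),.073)):
  d=t-g;print(np.hypot(*d[:2]),np.degrees(np.arctan2(d[1],d[0]))+180)
g=wonz(b,(324.8,252.5),.073)
plan([g[0],g[1],.119],109)
E
```

```text
post top [0.4727 0.2906 0.0703] [np.float64(2.8640061655548627e-05), np.float64(2.8640061655337645e-05)]
[0.4726 0.2898 0.073 ] [0.4724 0.2912 0.073 ]
thin [0.525  0.1344 0.004 ] [0.5253 0.1336 0.004 ]
0.16469477066580476 108.52922860087435
0.16543633846052946 108.55302190922174
t 11.05 pos [0.4723 0.2826 0.2101] yaw 108.68 F [0.4 0.4 0.1] w 0.0598
dp cm [0.82 0.28 9.11] turn -0.32
```

Request:
step_arm([
  [0.4, 0.15, 1.5],
  [0.75, 0.27, 3],
  [0.75, 0.27, 5],
  [0.75, 0.27, 7],
  [0.75, 0.27, 8.2],
  [0.75, 0.27, 8.9],
  [0.75, 0.27, 8.9],
  [0.75, 0.27, 8.9],
], turn=[0, 0, 0, 0, 0, 0, 0, 0], fingers=[0.3, 0.3, 0.3, 0.3, 0.3, 0.3, 0.3, 0.3])

```text
t: 11.85
ee_pos: [0.4722, 0.2918, 0.1211]
tool_rot: [3.141, -0.0, 1.898]
contact_force: [-0.2, -0.0, -0.1]
grip_width: 0.0596
```

```bash
python3 - <<'E'
from h import *
im=cams.capture("wrist");cv2.imwrite("pics/w6.png",im[:,:,::-1])
plan([.4725,.2905,.121],108.5)
E
```

```text
t 11.9 pos [0.4725 0.2919 0.1215] yaw 108.76 F [-0.5  0.9 -0.3] w 0.0598
dp cm [-0.13 -0.04  0.05] turn 0.26
```

View pics/w6.png

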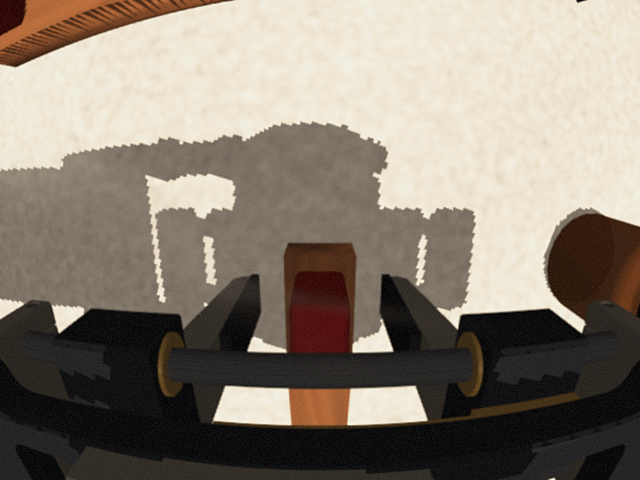

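The post at (320,310) stands centred between the fingers. Closing with 50 N.

Request:
step_arm([
  [-0.1, 0, 0],
  [-0.1, 0, 0],
  [-0.1, 0, 0],
  [-0.1, 0, 0],
  [-0.1, 0, 0],
  [-0.1, 0, 0],
  [-0.1, 0, -0.4],
  [-0.1, 0, -0.8],
], turn=[0, 0, 0, 0, 0, 0, 0, 0], fingers=[-1, -1, -1, -1, -1, -1, -1, -1], squeeze=50)

```text
t: 12.7
ee_pos: [0.4718, 0.2906, 0.1286]
tool_rot: [-3.141, -0.0, 1.898]
contact_force: [-0.3, 0.6, -0.7]
grip_width: 0.0237
```

```bash
python3 - <<'E'
from h import *
from scipy.optimize import least_squares
np.set_printoptions(precision=4,suppress=True)
# cupboard corners in t3 crop (3x, offs 390,110)
T=lambda x,y:(x/3+390,y/3+110)
for n,uv,z in [("hf",(167,63),.262),("nf",(197,416),.262),("nb",(465,403),.262),("hb",(428,54),.262),("door bottom hinge",(100,175),.015),("door bottom free",(120,445),.015)]:
    print(n,onz("top",T(*uv),z))
plan([.548,.03,.129],93.6)
E
```

```text
hf [ 0.7582 -0.1692  0.262 ]
nf [ 0.4898 -0.1853  0.262 ]
nb [ 0.5024 -0.3838  0.262 ]
hb [ 0.7695 -0.3684  0.262 ]
door bottom hinge [ 0.7446 -0.1714  0.015 ]
door bottom free [ 0.4993 -0.1851  0.015 ]
t 12.7 pos [0.4718 0.2906 0.1286] yaw 108.76 F [-0.3  0.6 -0.7] w 0.0237
dp cm [-27.13  -1.17  -0.04] turn 15.16
```

```bash
python3 - <<'E'
from h import *
plan([.540,.02,.129],93.4)
E
```

```text
t 12.7 pos [0.4718 0.2906 0.1286] yaw 108.76 F [-0.3  0.6 -0.7] w 0.0237
dp cm [-27.82  -2.25  -0.04] turn 15.36
```

Request:
step_arm([
  [-2.5, -0.2, 0],
  [-6.5, -0.5, 0],
  [-11, -0.9, 0],
  [-15.5, -1.2, 0],
  [-20, -1.6, 0],
  [-23.5, -1.9, 0],
  [-26.5, -2.1, 0],
  [-27.8, -2.2, 0],
], turn=[2, 4, 7, 9, 11, 13, 15, 15.4], fingers=[-1, -1, -1, -1, -1, -1, -1, -1])

```text
t: 13.5
ee_pos: [0.5415, 0.018, 0.1292]
tool_rot: [3.141, 0.001, 1.626]
contact_force: [0.2, 1.5, -1.3]
grip_width: 0.0238
```

```bash
python3 - <<'E'
from h import *
plan([.540,.02,.129],93.4)
S=cams.capture("side");T=cams.capture("top")
cv2.imwrite("pics/s7.png",S[:,:,::-1]);cv2.imwrite("pics/t7.png",T[:,:,::-1])
a=cv2.resize(S[210:350,340:440,::-1],None,fx=4,fy=4);b=cv2.resize(T[150:290,380:480,::-1],None,fx=4,fy=4)
cv2.imwrite("pics/c7.png",np.hstack([a,b]))
E
```

```text
t 13.5 pos [0.5415 0.018  0.1292] yaw 93.19 F [ 0.2  1.5 -1.3] w 0.0238
dp cm [ 0.2  -0.14  0.02] turn -0.21
```

View pics/c7.png

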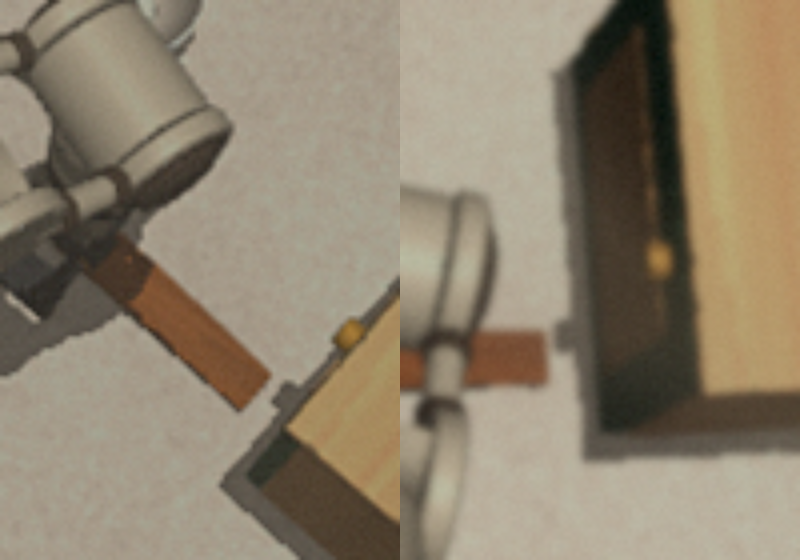

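View pics/t7.png

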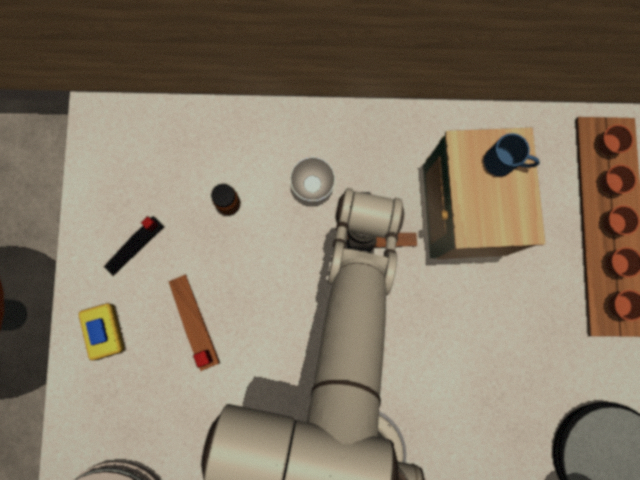

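```bash
python3 - <<'E'
from h import *
np.set_printoptions(precision=4,suppress=True)
y=np.array([.998,.062]);x=np.array([.062,-.998])
tip=onz("top",(416.5,239.5),.013);tips=onz("side",(404,307.7),.013)
f=onz("top",(430.5,257.5),.016);h=onz("top",(424.5,168),.016)
k=onz("top",(445,214.5),.218)
ks=onz("side",(340+348/4,210+334/4),.218)
print(tip,tips,f,h,k,ks, tri((340+348/4,210+334/4),(445,214.5)))
u=(h-f)[:2];print(np.linalg.norm(u),np.degrees(np.arctan2(u[1],u[0])))
for n,p in(("free",f),("hinge",h),("knob",k)): print(n,(tip-p)[:2]@y,(p-tip)[:2]@x)
print("knob side",(tips-ks)[:2]@y,(ks-tips)[:2]@x)
s=r.sense();R=Ro.from_euler("xyz",s["tool_rot"]).as_matrix();print("tip arm",s["ee_pos"]-R[:,0]*.165)
E
```

```text
[ 0.5495 -0.1504  0.013 ] [ 0.55   -0.1463  0.013 ] [ 0.5014 -0.1863  0.016 ] [ 0.7453 -0.1743  0.016 ] [ 0.5751 -0.1749  0.218 ] [ 0.5721 -0.1701  0.218 ] (array([ 0.5703, -0.1709,  0.2314]), np.float64(0.0038646051195024827))
0.24418844186610908 2.801203454595323
free 0.050222800618181455 0.03283010542498062
hinge -0.19392595752042976 0.03604189388480096
knob -0.02399631632645695 0.02606049184782832
knob side -0.020552381843677157 0.025190482145678653
tip arm [ 0.5505 -0.1454  0.129 ]
```

Request:
step_arm([
  [0, 0.1, 0.2],
  [0, 0.2, 0.4],
  [0, 0.2, 0.6],
  [0, 0.2, 0.75],
  [0, 0.2, 0.75],
  [-0.5, 0.2, 0.75],
  [-1, 0.2, 0.75],
  [-1.5, 0.2, 0.75],
], turn=[0, 0, 0, 0, 0, 0, 0, 0], fingers=[-1, -1, -1, -1, -1, -1, -1, -1])

```text
t: 14.4
ee_pos: [0.5436, 0.005, 0.1212]
tool_rot: [3.142, 0.0, 1.629]
contact_force: [0.2, 0.8, -1.2]
grip_width: 0.0233
```

Request:
step_arm([
  [0, 0, 0.05],
  [-0.4, 0, 0.1],
  [-0.8, 0, 0.1],
  [-1.2, 0, 0.1],
  [-1.6, 0, 0.1],
  [-2.0, 0, 0.1],
  [-2.4, 0, 0.1],
  [-2.4, 0, 0.1],
], turn=[0, 0, 0, 0, 0, 0, 0, 0], fingers=[-1, -1, -1, -1, -1, -1, -1, -1])

```text
t: 15.2
ee_pos: [0.5455, -0.0191, 0.1208]
tool_rot: [3.141, 0.001, 1.629]
contact_force: [-0.8, -0.3, 4.2]
grip_width: 0.0235
```

Request:
step_arm([
  [-0.3, 0, -0.05],
  [-0.6, 0, -0.05],
  [-0.9, 0, -0.05],
  [-1.2, 0, -0.05],
  [-1.5, 0, -0.05],
  [-1.8, 0, -0.05],
  [-2.1, 0, -0.05],
  [-2.1, 0, -0.05],
], turn=[0, 0, 0, 0, 0, 0, 0, 0], fingers=[-1, -1, -1, -1, -1, -1, -1, -1])

```text
t: 16.0
ee_pos: [0.5463, -0.04, 0.1208]
tool_rot: [3.141, 0.001, 1.629]
contact_force: [-0.0, 1.3, 3.9]
grip_width: 0.024
```

```bash
python3 - <<'E'
from h import *
S=cams.capture("side");T=cams.capture("top")
a=cv2.resize(S[210:350,340:440,::-1],None,fx=4,fy=4);b=cv2.resize(T[150:290,380:480,::-1],None,fx=4,fy=4)
cv2.imwrite("pics/c8.png",np.hstack([a,b]))
E
```

```text
(no output)
```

View pics/c8.png

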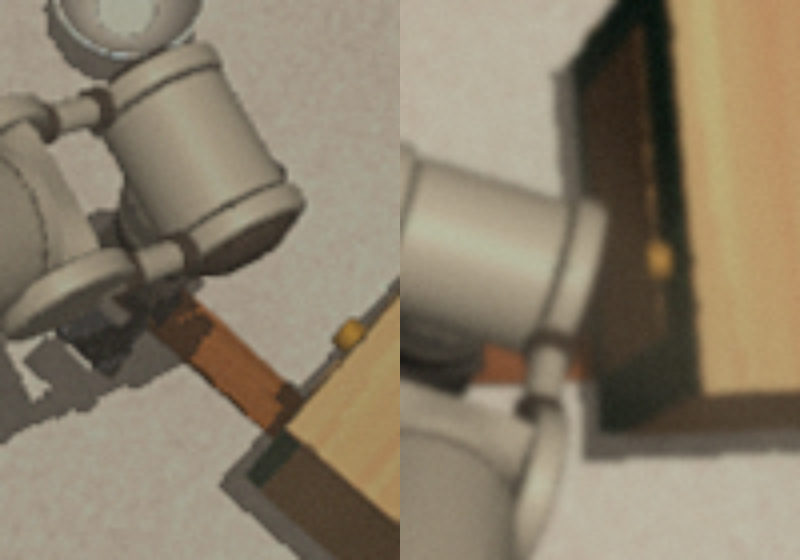

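Request:
step_arm([
  [-0.1, 0, -0.03],
  [-0.2, 0, -0.03],
  [-0.3, 0, -0.03],
  [-0.4, 0, -0.03],
  [-0.5, 0, -0.03],
  [-0.6, 0, -0.03],
  [-0.6, 0, -0.03],
  [-0.6, 0, -0.03],
], turn=[0, 0, 0, 0, 0, 0, 0, 0], fingers=[-1, -1, -1, -1, -1, -1, -1, -1])

```text
t: 16.9
ee_pos: [0.5464, -0.0456, 0.1208]
tool_rot: [-3.141, 0.0, 1.629]
contact_force: [0.6, -0.3, -0.2]
grip_width: 0.0239
```

Request:
step_arm([
  [-0.05, 0, 0],
  [-0.1, 0, 0],
  [-0.15, 0, 0],
  [-0.2, 0, 0],
  [-0.25, 0, 0],
  [-0.3, 0, 0],
  [-0.3, 0, 0],
  [-0.3, 0, 0],
], turn=[0, 0, 0, 0, 0, 0, 0, 0], fingers=[-1, -1, -1, -1, -1, -1, -1, -1])

```text
t: 17.7
ee_pos: [0.5468, -0.0484, 0.1209]
tool_rot: [-3.141, -0.0, 1.629]
contact_force: [-1.0, 0.2, -0.8]
grip_width: 0.0236
```

Request:
step_arm([
  [-0.05, 0, 0],
  [-0.1, 0, 0],
  [-0.15, 0, 0],
  [-0.2, 0, 0],
  [-0.25, 0, 0],
  [-0.3, 0, 0],
  [-0.35, 0, 0],
  [-0.4, 0, 0],
], turn=[0, 0, 0, 0, 0, 0, 0, 0], fingers=[-1, -1, -1, -1, -1, -1, -1, -1])

```text
t: 18.5
ee_pos: [0.5469, -0.052, 0.121]
tool_rot: [-3.141, -0.001, 1.629]
contact_force: [-0.4, 3.6, -0.5]
grip_width: 0.0235
```

Request:
step_arm([
  [-0.05, 0, 0],
  [-0.1, 0, 0],
  [-0.15, 0, 0],
  [-0.2, 0, 0],
  [-0.25, 0, 0],
  [-0.3, 0, 0],
  [-0.35, 0, 0],
  [-0.4, 0, 0],
], turn=[0, 0, 0, 0, 0, 0, 0, 0], fingers=[-1, -1, -1, -1, -1, -1, -1, -1])

```text
t: 19.3
ee_pos: [0.5471, -0.0542, 0.1213]
tool_rot: [-3.141, -0.004, 1.629]
contact_force: [-1.0, 13.2, 3.9]
grip_width: 0.0238
```

The wedge is binding, at 13 N with the thin end about 39 mm under. One 1 mm stroke.

Request:
step_arm([
  [-0.05, 0, 0],
  [-0.08, 0, 0],
  [-0.08, 0, 0],
  [-0.08, 0, 0],
  [-0.08, 0, 0],
  [-0.08, 0, 0],
  [-0.08, 0, 0],
  [-0.08, 0, 0],
], turn=[0, 0, 0, 0, 0, 0, 0, 0], fingers=[-1, -1, -1, -1, -1, -1, -1, -1])

```text
t: 20.1
ee_pos: [0.5472, -0.0545, 0.1213]
tool_rot: [-3.141, -0.005, 1.629]
contact_force: [-1.8, 14.2, 4.5]
grip_width: 0.0237
```

```bash
python3 - <<'E'
from h import *
for i in range(3):
    plan([.547,-.056,.121],93.4); cams.capture("top")
E
```

```text
t 20.1 pos [ 0.5472 -0.0545  0.1213] yaw 93.36 F [-1.8 14.2  4.5] w 0.0237
dp cm [-0.15 -0.02  0.03] turn -0.04
t 20.15 pos [ 0.5472 -0.0545  0.1213] yaw 93.36 F [-1.3 14.5  5.2] w 0.0239
dp cm [-0.15 -0.03  0.03] turn -0.04
t 20.2 pos [ 0.5472 -0.0545  0.1213] yaw 93.36 F [-1.4 14.5  4.1] w 0.0236
dp cm [-0.15 -0.03  0.03] turn -0.04
```

Request:
step_arm([
  [-0.05, 0, 0],
  [-0.1, 0, 0],
  [-0.1, 0, 0],
  [-0.1, 0, 0],
  [-0.1, 0, 0],
  [-0.1, 0, 0],
  [-0.1, 0, 0],
  [-0.1, 0, 0],
], turn=[0, 0, 0, 0, 0, 0, 0, 0], fingers=[-1, -1, -1, -1, -1, -1, -1, -1])

```text
t: 21.05
ee_pos: [0.5472, -0.055, 0.1214]
tool_rot: [-3.141, -0.006, 1.629]
contact_force: [-1.9, 16.9, 5.1]
grip_width: 0.0237
```

Request:
step_arm([
  [-0.05, 0, 0],
  [-0.08, 0, 0],
  [-0.08, 0, 0],
  [-0.08, 0, 0],
  [-0.08, 0, 0],
  [-0.08, 0, 0],
  [-0.08, 0, 0],
  [-0.08, 0, 0],
], turn=[0, 0, 0, 0, 0, 0, 0, 0], fingers=[-1, -1, -1, -1, -1, -1, -1, -1])

```text
t: 21.85
ee_pos: [0.5472, -0.0553, 0.1214]
tool_rot: [-3.141, -0.007, 1.629]
contact_force: [-1.2, 19.4, 7.4]
grip_width: 0.0235
```

```bash
python3 - <<'E'
from h import *
for i in range(2):
    plan([.547,-.056,.121],93.4); im=cams.capture("side")
cv2.imwrite("pics/s9.png",cv2.resize(im[210:370,340:500,::-1],None,fx=3.5,fy=3.5))
E
```

```text
t 21.85 pos [ 0.5472 -0.0553  0.1214] yaw 93.36 F [-1.2 19.4  7.4] w 0.0235
dp cm [-0.07 -0.03  0.04] turn -0.04
t 21.9 pos [ 0.5473 -0.0553  0.1215] yaw 93.36 F [-1.6 20.4  6.9] w 0.024
dp cm [-0.07 -0.03  0.05] turn -0.04
```

View pics/s9.png

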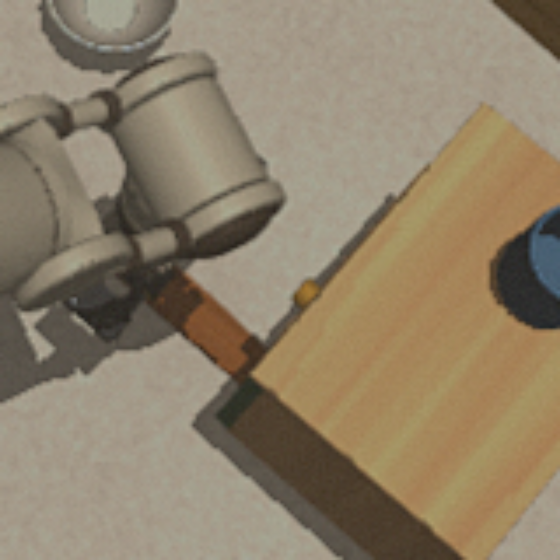

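The push reads 19 to 20 N with the thin end about 40 mm under. I'll ease off the load without pulling, then open.

Request:
step_arm([
  [0.1, 0, 0],
  [0.2, 0, -0.03],
  [0.25, 0, -0.05],
  [0.25, 0, -0.05],
  [0.25, 0, -0.05],
  [0.25, 0, -0.05],
  [0.25, 0, -0.05],
  [0.25, 0, -0.05],
], turn=[0, 0, 0, 0, 0, 0, 0, 0], fingers=[-1, -1, -1, -1, -1, -1, -1, -1])

```text
t: 22.75
ee_pos: [0.5471, -0.0549, 0.1213]
tool_rot: [-3.141, -0.003, 1.63]
contact_force: [0.2, 8.8, 0.1]
grip_width: 0.0235
```

Request:
step_arm([
  [0.1, 0, 0],
  [0.12, 0, 0],
  [0.12, 0, 0],
  [0.12, 0, 0],
  [0.12, 0, 0],
  [0.12, 0, 0],
  [0.12, 0, 0],
  [0.12, 0, 0],
], turn=[0, 0, 0, 0, 0, 0, 0, 0], fingers=[-1, -1, 0.2, 0.2, 0.2, 0.2, 0.2, 0.2])

```text
t: 23.55
ee_pos: [0.5472, -0.0554, 0.1216]
tool_rot: [3.141, 0.0, 1.629]
contact_force: [-1.0, -0.7, -0.3]
grip_width: 0.055
```

```bash
python3 - <<'E'
from h import *
plan([.547,-.056,.121],93.4); im=cams.capture("wrist")
cv2.imwrite("pics/w10.png",im[:,:,::-1])
E
```

```text
t 23.55 pos [ 0.5472 -0.0554  0.1216] yaw 93.36 F [-1.  -0.7 -0.3] w 0.055
dp cm [-0.06 -0.03  0.06] turn -0.04
```

View pics/w10.png

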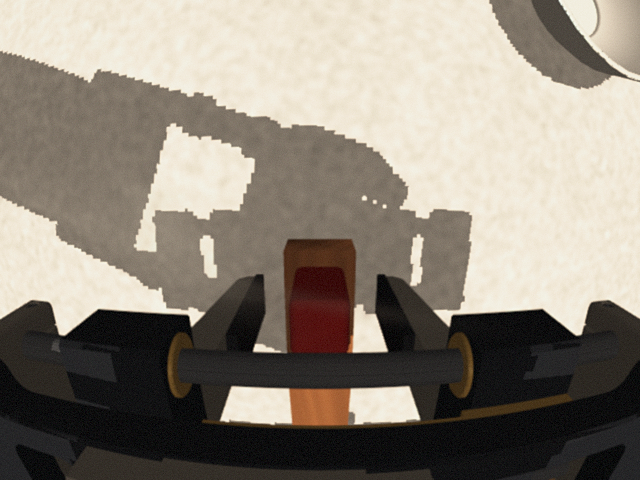

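The fingers stand clear on both sides of the post (320,310). Retreating straight up.

Request:
step_arm([
  [0, 0, -1],
  [0, 0, -2.5],
  [0, 0, -5],
  [0, 0, -8],
  [1, 0, -11],
  [4, 0, -14],
  [8, 0, -16],
  [12, 0, -17],
], turn=[0, 0, 0, 0, 0, 0, 0, 0], fingers=[0.2, 0.2, 0.2, 0.2, 0.2, 0.2, 0.2, 0.2])

```text
t: 24.4
ee_pos: [0.541, 0.0655, 0.296]
tool_rot: [3.135, 0.001, 1.628]
contact_force: [0.6, 0.1, -0.7]
grip_width: 0.0549
```

Request:
step_arm([
  [3, -2, 0],
  [7, -4, 0],
  [11, -6, 0],
  [15, -8, 0],
  [18, -9, 0],
  [20, -10, 0],
  [20, -10, 0],
  [20, -10, 0],
], turn=[0, 0, 0, 0, 0, 0, 0, 0], fingers=[0.2, 0.2, 0.2, 0.2, 0.2, 0.2, 0.2, 0.2])

```text
t: 25.2
ee_pos: [0.4288, 0.2583, 0.2926]
tool_rot: [3.14, 0.0, 1.63]
contact_force: [0.7, 0.0, -0.4]
grip_width: 0.0553
```

```bash
python3 - <<'E'
from h import *
S=cams.capture("side");T=cams.capture("top")
cv2.imwrite("pics/t11.png",T[:,:,::-1])
a=cv2.resize(S[190:390,340:540,::-1],None,fx=2,fy=2);b=cv2.resize(T[110:310,370:570,::-1],None,fx=2,fy=2)
a=cv2.resize(S[200:350,340:440,::-1],None,fx=4,fy=4);b=cv2.resize(T[140:290,360:460,::-1],None,fx=4,fy=4)
cv2.imwrite("pics/c11.png",np.hstack([a,b]))
E
```

```text
(no output)
```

View pics/c11.png

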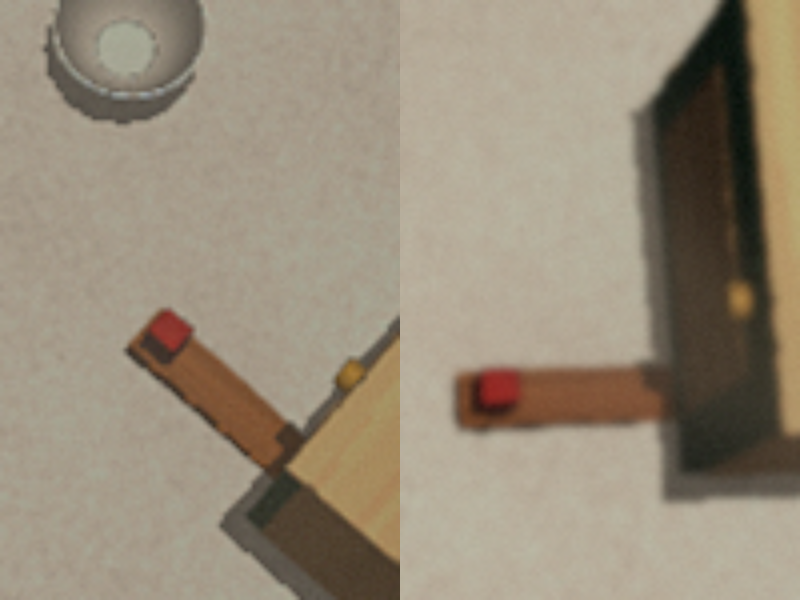

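View pics/t11.png

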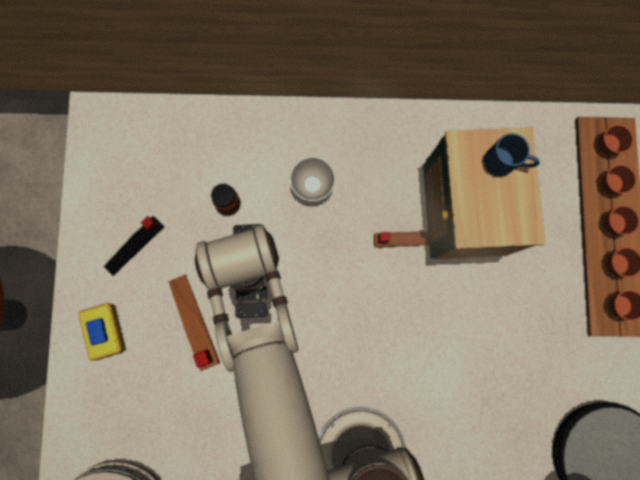

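The wedge lies under the free end, with its post at top (383,239), standing square to the door and about 55 mm from the free edge. The door is flush. The bowl (313,181), mug (510,155) and jar (225,199) are where they were. Handing in.

```bash
python3 -c "
from h import *
r.hand_in();print(r.sense()['t'])"
```

```text
the job is handed in; nothing more can be done
the job is handed in; nothing more can be done
```

The job is handed in at about 25 s of the 72 s allowed: the door is shut, the small brown wedge is jammed under its free end, and the wedge is released.

- **Door:** I pushed it until it stopped against the cupboard; the last reading while pressing was about 10 N. The final pictures show it flush.
- **Wedge:** I gripped it by its red post and slid it in thin end first. It began to bind with about 37 mm of the thin end under the door. Small strokes then brought the push to 19–20 N, with about 40 mm under. I eased the load to about 9 N before opening the fingers.
- **Last checks:** The wedge lies square to the door, about 55 mm from the free edge by the door's own scale. The bowl, mug and jar look unmoved, and the robot touches nothing.

**Disagreements and doubts:**
- The top and side cameras read about 4 mm off from the wrist camera at the wedge. I therefore placed the wedge relative to the door in the same picture. The position along the door is good to about 3 mm.
- At the peak push the tool also pressed down with 7 N. Bench friction took some of the push, so the force on the jam itself was probably nearer 16 N, still within 14–25 N. I did not test the jam again after letting go.

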